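Lever open the tight instrument case

TASK

The lid of the grey instrument case fits tight and has no handle. Pick up the orange-handled opening blade, push its tip down at a slant over the steel rim of the pocket and under the lid's edge, lever the lid up with the blade against the rim, and swing it open until it stands upright. Do not pry with the fingers or hit the viscometer; finally lay the blade flat on the worktop clear of the case and leave the beaker, jar and marker as they are.

Things in the scene. Friction and masses are not known exactly. Their poses are not given: they have to be found in the camera images.
- case: grey instrument case, fixed to the worktop, 150 (x) x 210 (y) x 50 mm high; origin at the centre of its underside, z up. Pry pocket at its -x side, lid hinge at +x. Lid, rim and the solid front deck on both sides of the pocket are flush at the top (50 mm)
- pocket (a point): middle of the pry pocket's floor, 20 mm above the worktop, axes as the case's (51 mm towards -x from its centre, right below the lid's edge). The pocket is 62 mm wide (y) and runs from 18 mm in front of this point (-x, rim's inner face) to 18 mm behind it (+x, inner wall, under the lid): only the 18 mm between rim and lid is open from above
- pry_rim: steel rim strip of the case, the fulcrum: 6 mm thick (x -75 to -69 mm in the case frame), 72 mm long (y), top 50 mm above the worktop
- rim_top (a point): middle of the top of the steel rim; axes as the case's
- lid (a joint): blue lid plate, 121 mm from hinge to free edge, 192 mm wide, 6 mm thick, underside 44 mm above the worktop when shut; value = lid angle in rad: 0 shut, 1.75 wide open (its stop), 1.57 upright; the hinge is stiff, the lid stays where it is left; it takes roughly 5 to 10 N at the edge to move it
- lid_edge (a point): middle of the lower free edge of the lid, under which the blade goes. As the rim is as high as the lid's top, a straight blade passes over the rim and under this edge only if it slopes at least 28 degrees down from level towards the case's +x (40 suits)
- hinge_line (a point): middle of the hinge axis, which runs along the case's y, 47 mm above the worktop
- viscometer: glass viscometer fixed in the foam bed inside the case under the lid, 178 mm long; fragile, lies behind the pocket's inner wall
- opening_blade: opening tool, 175 mm long, lying on the worktop; origin at the centre of its underside, x along it towards the blade tip. Orange handle x -87.5 to +12.5 mm, 22 mm wide (y), 24 mm thick (z); flat steel blade x 12.5 to 87.5 mm, 18 mm wide, 2.5 mm thick, at mid thickness of the handle (12 mm up)
- blade_tip (a point): middle of the blade's tip end; axes as the tool's
- handle_grip (a point): good grasp point inside the handle, 20 mm behind the tool's middle, 12 mm above its underside: grip across the 22 mm width
- beaker: bystander: glass beaker 56x60x100 mm
- jar: bystander: sample jar 67x67x127 mm
- red_marker: bystander: white marker with red cap, 132 mm long

How it is judged:
By the outcome, as a careful person would: the job done as asked, in the order asked, and still so for the second after the job is handed in, with the robot touching nothing.
It also fails if it takes over 61 s, if anything falls off the work surface, if the arm or the gripper's body presses on something with over 40 N, if the wrist force passes 120 N, or if a joint passes its speed limit or range.

ROBOT

A 6-joint arm with a two-finger parallel gripper is mounted at the origin on a cart in front of the work surface, level with it; the furniture and walls round the work are solid. World frame = base frame: x ahead of the robot, y to its left, z up, the work surface at z = 0. Lengths are in m, angles in degrees, forces in N, time in s.
With the tool pointing down it reaches from about 0.3 to 0.85 m from the base axis. Payload 4.2 kg.
Tool frame: the origin (TCP) lies midway between the tips of the shut fingers; the grasp point (between the pads) lies 19 mm behind it; z points along the fingers, y is the line along which they close (so a half turn about z gives the same grasp; the last joint's range is limited). The gripper opens to 91 mm and grips with 3 to 60 N. Pads are 32 mm wide; open, the fingers measure 118 mm over their backs; the gripper's body (76 mm by 178 mm) begins 60 mm behind the grasp point.
Start: joints at [-65.833, 18.312, 89.639, -0, 72.044, -1.146], TCP at [0.246, -0.52, 0.214] pointing down, gripper open.
Joint ranges: [-177.97, 177.97], [-48.28, 115.42], [12.27, 149.76], [-77.06, 257.06], [2.81, 150.46], [-146.56, 146.56]. Speed limits (degrees/s): [147.25, 147.25, 180, 180, 180, 180].

INTERFACE

Orientations are given as [roll, pitch, yaw] about the fixed x, y, z axes, in that order (R = Rz(yaw) Ry(pitch) Rx(roll)).
In Python, from station import env, cams, close_job gives the robot as it stands.
- The arm moves only by the shell command python3 -m crank 'ROWS' [OPENING]. ROWS is text: rows parted by semicolons, each of 6 numbers parted by spaces: the shift along the tool's x, y, z in cm, then the turn, a rotation vector about the tool's x, y, z in degrees. In form: dx dy dz rx ry rz; .... A call has 1 to 8 rows; each row shifts and turns the commanded pose from where the row before left it, along the tool's axes as they then stand; what a row does not reach is not made up. A row lasts 1/8 s, in which the tool goes at most 62.5 mm and 10.7 degrees, less where a joint would pass 70% of its speed; a pose out of reach is approached as far as the arm can. A call is refused whole if a number of a shift passes 6.25 or a number of a turn 10.7, either way. A call with a gripper value outside its range is refused whole. OPENING is the opening, from 0 (shut) to 1 (fully open), set as the call begins (- or left out, the last holds). The fingers move at their own pace and stop on an object; the grip force is fixed at half the most. Time passes only in rows, so rows that do not move let the fingers close. It gives the time, the measured TCP pose, the force, the opening and the grip force at its end, in the units of the state.
- env.state(): the state, without advancing time (a new reading comes with each control period).
- cams.camera(name): name is "scene" or "side" or "wrist"; returns a dict with "image" (480x640x3 uint8, blue, green, red), "z_map" (480x640 float32, m along the optical axis (not along the pixel's ray), 0 where there is no reading), "camera_matrix" (3x3 intrinsics, pixels), "extrinsics" (4x4, takes a point from camera to world coordinates); the wrist camera has in their place "hand_eye" (4x4, takes a point from camera to tool coordinates, whose origin is the TCP and whose axes are the flange's). Camera axes: x right, y down, z forward; pixel columns grow to the right and rows downward; lengths in m; the calibration is good to about 2 mm. A picture is of the moment at which its call begins: read the wrist's pose just before it.
- close_job(): hands the job in; it is judged then, once.
The state is a dict: "t": time; "joint_positions": joint angles; "joint_velocities": joint speeds; "joint_torque": joint torques, N m; "position": TCP position; "ee_rot": TCP orientation; "contact_force": force on the tool from outside, world axes, zero at the start; "wrist_torque": the same for the moment, N m; "opening": opening from 0.0 (shut) to 1.0 (fully open); "grip_force": force on a finger pad.
Only numpy, scipy, OpenCV 4.12 (cv2) and the standard library are available. Lean on these libraries where they do the work, as an engineer would, in place of code of your own. Each camera call takes 0.05 s, during which the arm holds its last target. There are 200 camera calls.

## Working session

There is one attempt and no reset: what is moved stays moved. The work goes in short steps, Python scripts to look and compute and a shell command to move; the robot and the scene stay as the last step left them, time stands still between calls to the robot, and variables do not carry over. Pictures are saved under pics/ and viewed, at most 10 in all, crops included, and the job is handed in when it is done.

```bash
mkdir -p pics; ls; python3 - <<'E'
from station import env,cams
import cv2,numpy as np
print(env.state())
for n in("scene","side"):
    c=cams.camera(n);cv2.imwrite(f"pics/{n}0.png",c["image"]);np.savez(f"{n}0.npz",**c)
    print(n,c["camera_matrix"].round(1).tolist(),c["extrinsics"].round(3).tolist())
E
```

```text
pics
{'t': 0.0, 'joint_positions': array([-6.58316601e+01,  1.83489393e+01,  8.97071186e+01,  9.62288658e-04,
        7.20411900e+01, -1.14568587e+00]), 'joint_velocities': array([ 0.00109464,  0.01352129, -0.05828707, -0.02731336,  0.08523408,
        0.09288872]), 'joint_torque': array([-6.20530955e-04, -4.12460768e+01, -2.31968415e+01,  7.24689220e-02,
        4.55291674e-02, -1.39771223e-04]), 'position': array([ 0.24566078, -0.51932717,  0.21314252]), 'ee_rot': array([-1.79902790e+02, -2.85915540e-03,  2.53137258e+01]), 'contact_force': array([-0.30026796,  0.07455921, -0.20952668]), 'wrist_torque': array([ 0.01285645, -0.04629446, -0.01876783]), 'grip_force': 0.0, 'opening': 1.002257330244582}
scene [[535.5, 0.0, 325.0], [0.0, 535.5, 243.9], [0.0, 0.0, 1.0]] [[-0.706, -0.461, 0.537, 0.004], [-0.708, 0.448, -0.546, 0.51], [0.011, -0.766, -0.643, 0.74], [0.0, 0.0, 0.0, 1.0]]
side [[528.1, 0.0, 321.0], [0.0, 528.1, 242.2], [0.0, 0.0, 1.0]] [[0.812, -0.21, 0.545, -0.084], [-0.584, -0.334, 0.74, -0.998], [0.027, -0.919, -0.393, 0.566], [0.0, 0.0, 0.0, 1.0]]
```

View pics/scene0.png

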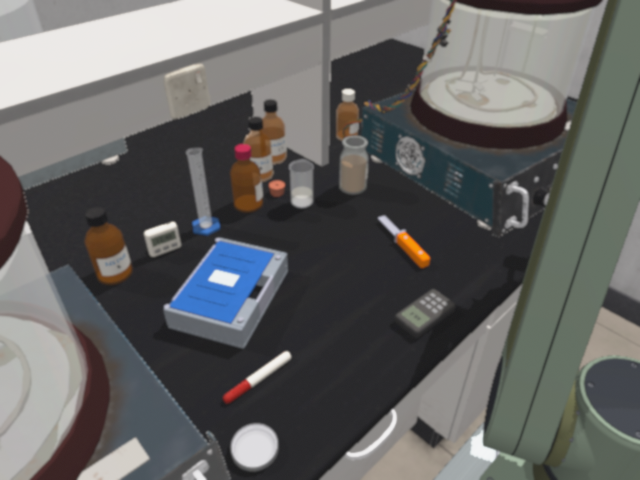

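View pics/side0.png

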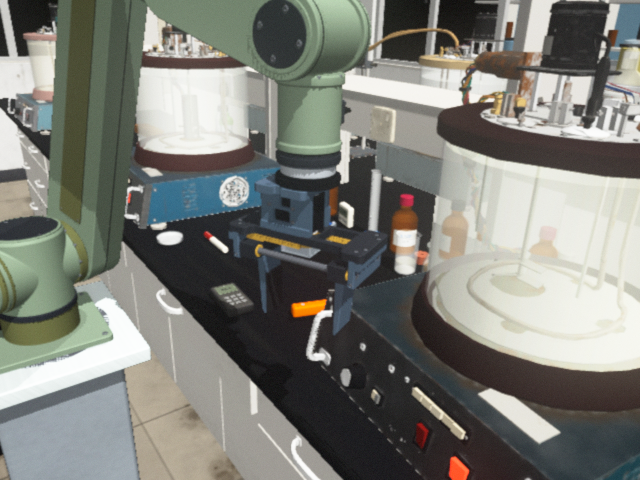

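The scene view shows the case with its blue lid around (228,290) and its pocket notch at (260,287), facing the robot. The blade lies with its handle at (412,248) and tip at (383,218). In the side view the arm hides the case. Next I'll measure both.

```bash
cat > h.py <<'E'
import numpy as np,cv2
def plane(c,uv,z):
    uv=np.atleast_2d(uv).astype(float);K=c["camera_matrix"];T=c["extrinsics"]
    d=np.c_[(uv-K[:2,2])/[K[0,0],K[1,1]],np.ones(len(uv))]@T[:3,:3].T
    s=(z-T[2,3])/d[:,2]; return T[:3,3]+d*s[:,None]
def cloud(c,m):
    v,u=np.nonzero(m&(c["z_map"]>0));z=c["z_map"][v,u];K=c["camera_matrix"];T=c["extrinsics"]
    p=np.c_[(u-K[0,2])/K[0,0]*z,(v-K[1,2])/K[1,1]*z,z];return p@T[:3,:3].T+T[:3,3],u,v
def big(m):
    n,l,s,_=cv2.connectedComponentsWithStats(m.astype(np.uint8));return l==1+np.argmax(s[1:,4])
def rect(p):
    r=cv2.minAreaRect(p[:,:2].astype(np.float32)*1000);return r,cv2.boxPoints(r).round(1).tolist()
E
python3 - <<'E'
from h import *
c=dict(np.load("scene0.npz"));im=c["image"];h=cv2.cvtColor(im,cv2.COLOR_BGR2HSV);H,S,V=cv2.split(h)
R=np.zeros(H.shape,bool);R[200:360,150:300]=1
lid=big((H>100)&(H<125)&(S>130)&(V>90)&R)
P,u,v=cloud(c,lid);print("lid z",np.median(P[:,2]),lid.sum())
v,u=np.nonzero(lid);print("lid",rect(plane(c,np.c_[u,v],.05)))
R[:]=0;R[200:290,360:450]=1
o=big((H>5)&(H<22)&(S>150)&(V>100)&R)
P,u,v=cloud(c,o);print("orange z",np.percentile(P[:,2],[5,50,95]),o.sum())
print("top pts",rect(P[P[:,2]>.019])); 
b=big((V>110)&(S<90)&R);P,u,v=cloud(c,b);print("steel z",np.median(P[:,2]),b.sum());v,u=np.nonzero(b);print(rect(plane(c,np.c_[u,v],.0133)))
v,u=np.nonzero(o);print("orange plane",rect(plane(c,np.c_[u,v],.02)))
# grey case: points between z .03 and .06
R[:]=0;R[220:360,150:300]=1
P,u,v=cloud(c,R);k=(P[:,2]>.044)&(P[:,2]<.056);m=np.zeros(H.shape,bool);m[v[k],u[k]]=1;m=big(m);P,u,v=cloud(c,m)
print("case top",np.median(P[:,2]),rect(P))
E
```

```text
lid z 0.05028262058280614 4158
lid (((640.5213012695312, 129.3262176513672), (123.39830780029297, 189.70887756347656), 26.777507781982422), [[542.7000122070312, 186.1999969482422], [628.2000122070312, 16.799999237060547], [738.2999877929688, 72.4000015258789], [652.9000244140625, 241.8000030517578]])
orange z [0.00051219 0.02036811 0.02579697] 577
top pts (((470.26141357421875, -224.981689453125), (22.332157135009766, 98.1296615600586), 72.8379135131836), [[420.1000061035156, -221.1999969482422], [513.7999877929688, -250.10000610351562], [520.4000244140625, -228.8000030517578], [426.70001220703125, -199.8000030517578]])
steel z 0.013602299330813139 226
(((557.3272705078125, -258.82305908203125), (31.14196014404297, 76.28775024414062), 73.30876159667969), [[516.2999877929688, -262.79998779296875], [589.4000244140625, -284.70001220703125], [598.2999877929688, -254.89999389648438], [525.2999877929688, -233.0]])
orange plane (((467.53302001953125, -219.28350830078125), (38.3122673034668, 110.69659423828125), 72.34132385253906), [[409.0, -220.6999969482422], [514.5, -254.3000030517578], [526.0999755859375, -217.8000030517578], [420.6000061035156, -184.1999969482422]])
case top 0.050166483959260155 (((633.675537109375, 123.78160095214844), (153.035888671875, 213.83221435546875), 26.533952713012695), [[517.5, 185.3000030517578], [613.0, -6.099999904632568], [749.9000244140625, 62.29999923706055], [654.4000244140625, 253.60000610351562]])
```

```bash
python3 - <<'E'
import cv2
i=cv2.imread("pics/scene0.png")
a=cv2.resize(i[225:355,155:300],None,fx=4,fy=4,interpolation=cv2.INTER_CUBIC)
cv2.imwrite("pics/case_crop.png",a)
E
```

```text
(no output)
```

View pics/case_crop.png

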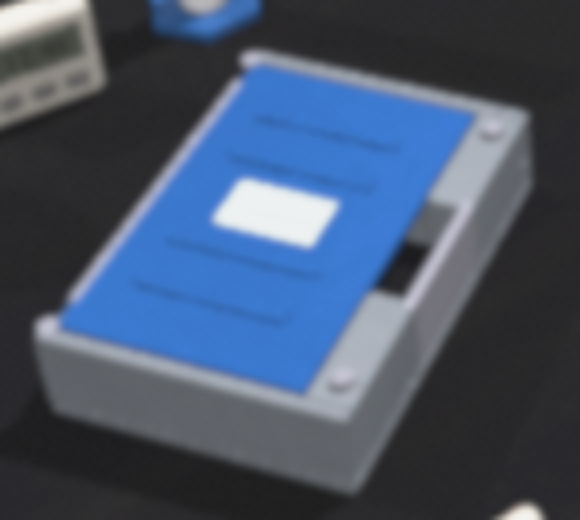

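The crop shows the case's front edge running from (525,115) to (350,420). The rim and open pocket are near (425,255), and the lid lies behind them. The measured sizes agree with those given: lid 123x190, case 153x214, handle 98x22.

This gives the case at (633,124) with yaw 26.6°. The blade's middle is at (506,-236) with yaw -17.1°. Next is the move to above the handle.

```bash
cat >> h.py <<'E'
from scipy.spatial.transform import Rotation as Ro
def pose():
    from station import env
    s=env.state();return np.array(s["position"]),Ro.from_euler("xyz",s["ee_rot"],degrees=True),s
def to(target,euler):
    """turn-then-shift numbers from the measured pose to the target, in the move's units"""
    p,R,s=pose();T=Ro.from_euler("xyz",euler,degrees=True)
    print("turn",(R.inv()*T).as_rotvec(degrees=True).round(1),"shift after turn cm",(T.inv().apply(np.array(target)-p)*100).round(2),"shift before turn",(R.inv().apply(np.array(target)-p)*100).round(2))
E
python3 -c "
from h import *
to([.4965,-.2331,.12],[180,0,-17.1])"
```

```text
turn [-0.1  0.  42.4] shift after turn cm [ 15.56 -34.74   9.32] shift before turn [ 34.91 -15.14   9.35]
```

```bash
python3 -m crank '5 -2.16 1 0 0 0; 5 -2.16 1 0 0 0; 5 -2.16 1 0 0 0; 5 -2.16 1 0 0 0; 5 -2.16 1 0 0 0; 5 -2.16 1 0 0 0; 5 -2.18 1 0 0 0' 0.6; python3 -m crank '0 0 0 0 0 10.6; 0 0 0 0 0 10.6; 0 0 0 0 0 10.6; 0 0 0 0 0 10.6; 0 0 0 0 0 0;0 0 0 0 0 0'; python3 - <<'E'
from h import *
from station import cams
p,R,s=pose();c=cams.camera("wrist");cv2.imwrite("pics/w1.png",c["image"])
T=np.eye(4);T[:3,:3]=R.as_matrix();T[:3,3]=p
c["extrinsics"]=T@c["hand_eye"]
H,S,V=cv2.split(cv2.cvtColor(c["image"],cv2.COLOR_BGR2HSV))
o=big((H>5)&(H<22)&(S>150)&(V>100))
P,u,v=cloud(c,o);print(np.percentile(P[:,2],[5,50,95]) if len(P) else None)
if len(P): print(rect(P[P[:,2]>.018]))
to([.4965,-.2331,.004],[180,0,-17.1])
s=cams.camera("side");cv2.imwrite("pics/side1.png",s["image"])
E
```

```text
t: 0.98
position: [0.4983, -0.2318, 0.1434]
ee_rot: [-180.0, 0.0, 25.3]
contact_force: [0.5, -0.6, 0.7]
opening: 0.6
grip_force: 0.0
t: 1.72
position: [0.4974, -0.2332, 0.1437]
ee_rot: [-180.0, 0.0, -16.9]
contact_force: [-0.1, -0.4, 0.1]
opening: 0.598
grip_force: 0.0
[0.24961292 0.25245049 0.25450907]
(((506.9205017089844, -238.0986785888672), (61.135276794433594, 34.4792594909668), 54.664493560791016), [[475.20001220703125, -253.10000610351562], [503.29998779296875, -273.0], [538.7000122070312, -223.10000610351562], [510.5, -203.1999969482422]])
turn [0.  0.  0.1] shift after turn cm [-9.000e-02  1.000e-02  1.398e+01] shift before turn [-9.000e-02  1.000e-02  1.398e+01]
```

View pics/w1.png

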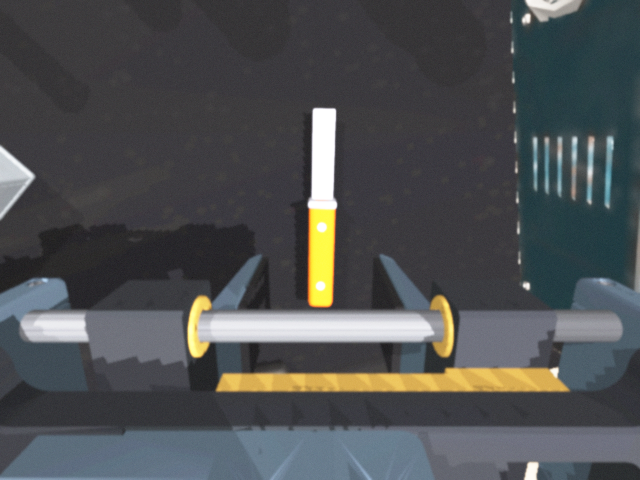

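The wrist view shows the blade midway between the open fingers, with the handle at (321,255) and the tip at (324,110). My orange mask had caught the gripper's gold bar, so I'll measure again on the tool only.

```bash
cat >> h.py <<'E'
def wrist(name):
    from station import cams
    p,R,s=pose();c=cams.camera("wrist");cv2.imwrite(f"pics/{name}.png",c["image"])
    T=np.eye(4);T[:3,:3]=R.as_matrix();T[:3,3]=p;c["extrinsics"]=T@c["hand_eye"];return c
E
python3 - <<'E'
from h import *
c=wrist("w2");H,S,V=cv2.split(cv2.cvtColor(c["image"],cv2.COLOR_BGR2HSV))
W=np.zeros(H.shape,bool);W[90:312,285:355]=1
for n,m,z in(("handle",W&(H>5)&(H<25)&(S>150)&(V>100),.02),("steel",W&(V>150)&(S<60),.0133)):
    m=big(m);P,u,v=cloud(c,m);print(n,np.percentile(P[:,2],[5,50,95]).round(4),rect(P));v,u=np.nonzero(m);print(rect(plane(c,np.c_[u,v],z)))
E
```

```text
handle [0.0005 0.0205 0.0243] (((463.66339111328125, -221.16441345214844), (25.851078033447266, 104.48333740234375), 71.82781219482422), [[410.0, -217.1999969482422], [509.29998779296875, -249.6999969482422], [517.2999877929688, -225.1999969482422], [418.1000061035156, -192.60000610351562]])
(((468.64434814453125, -222.68740844726562), (24.291431427001953, 93.7682876586914), 71.76557159423828), [[420.29998779296875, -219.60000610351562], [509.3999938964844, -248.89999389648438], [517.0, -225.8000030517578], [427.8999938964844, -196.5]])
steel [0.0017 0.0146 0.0268] (((552.9293823242188, -249.93911743164062), (25.868431091308594, 86.14209747314453), 72.88758087158203), [[508.0, -249.60000610351562], [590.2999877929688, -275.0], [597.9000244140625, -250.3000030517578], [515.5999755859375, -224.89999389648438]])
(((552.9905395507812, -249.9011993408203), (24.92389678955078, 83.888427734375), 72.90924835205078), [[509.20001220703125, -249.5], [589.4000244140625, -274.1000061035156], [596.7000122070312, -250.3000030517578], [516.5999755859375, -225.6999969482422]])
```

```bash
python3 -m crank '-0.1 -0.1 3.5 0 0 0.7; 0 0 3.5 0 0 0; 0 0 3 0 0 0; 0 0 2.5 0 0 0; 0 0 1.3 0 0 0; 0 0 0 0 0 0; 0 0 0 0 0 0'; python3 -m crank '0 0 0 0 0 0; 0 0 0 0 0 0; 0 0 0 0 0 0; 0 0 0 0 0 0; 0 0 0 0 0 0' 0
```

```text
t: 2.75
position: [0.4976, -0.2324, 0.0069]
ee_rot: [180.0, -0.1, -17.8]
contact_force: [0.1, -0.0, 1.0]
opening: 0.599
grip_force: 0.0
t: 3.38
position: [0.497, -0.2322, 0.0062]
ee_rot: [180.0, -0.0, -17.8]
contact_force: [-0.5, -0.5, 1.1]
opening: 0.236
grip_force: 30.0
```

```bash
python3 -m crank '0 0 0 0 0 0; 0 0 0 0 0 0; 0 0 0.3 0 0 0;0 0 0 0 0 0' 0.35; python3 -m crank '0 0 0 0 0 0; 0 0 0 0 0 0; 0 0 0 0 0 0; 0 0 0 0 0 0' 0;  python3 -m crank '0 0 -4 0 0 0; 0 0 -4 0 0 0; 0 0 -4 0 0 0; 0 0 -4 0 0 0; 0 0 0 0 0 0;0 0 0 0 0 0'
python3 - <<'E'
from h import *
c=wrist("w3");H,S,V=cv2.split(cv2.cvtColor(c["image"],cv2.COLOR_BGR2HSV))
W=np.zeros(H.shape,bool);W[60:312,260:380]=1
m=big(W&(V>150)&(S<60));P,u,v=cloud(c,m);p,R,s=pose();Q=R.inv().apply(P-p)*1000
k=(Q[:,2]>-30)&(Q[:,2]<20);Q=Q[k];print(k.mean(),np.percentile(Q,[1,5,50,95,99],axis=0).round(1))
d=Q[:,0];print("slope z,y per x",np.polyfit(Q[:,0],Q[:,2],1),np.polyfit(Q[:,0],Q[:,1],1));print(cv2.boundingRect(m.astype(np.uint8)))
E
```

```text
t: 3.88
position: [0.4966, -0.2319, 0.0026]
ee_rot: [-180.0, 0.0, -17.8]
contact_force: [0.1, -0.6, -0.9]
opening: 0.351
grip_force: 0.0
t: 4.38
position: [0.4968, -0.232, 0.0029]
ee_rot: [180.0, 0.0, -17.8]
contact_force: [0.2, -0.1, -0.1]
opening: 0.239
grip_force: 30.0
t: 5.12
position: [0.496, -0.2317, 0.162]
ee_rot: [-180.0, 0.1, -17.8]
contact_force: [0.2, -0.0, -0.9]
opening: 0.239
grip_force: 30.0
0.9647289353363815 [[ 21.  -11.9 -25.6]
 [ 23.6 -10.1 -24.5]
 [ 61.3  -1.9 -12.5]
 [ 96.5   6.6 -11.3]
 [ 99.3   8.4 -10.7]]
slope z,y per x [  0.06973367 -17.725317  ] [-8.53068551e-05 -1.71143634e+00]
(295, 77, 53, 188)
```

```bash
cat >> h.py <<'E'
C=np.array([.633,.124,0]);YAW=26.6;TIP=np.array([.098,-.0015,-.0095])
def tipto(cx,cy,cz,al,show=True):
    "tip at case-frame mm, slope al deg down"
    T=Ro.from_euler("xyz",[180,al,YAW],degrees=True)
    w=C+Ro.from_euler("z",YAW,degrees=True).apply(np.array([cx,cy,cz])/1000)
    t=w-T.apply(TIP)
    print("TCP",t.round(4));to(t,[180,al,YAW])
def tipnow():
    p,R,s=pose();w=p+R.apply(TIP);q=Ro.from_euler("z",-YAW,degrees=True).apply(w-C)*1000
    e=s["ee_rot"];print("tip case mm",q.round(1),"rot",np.round(e,1),"F",np.round(s["contact_force"],1),"t",round(s["t"],2),"j",np.round(s["joint_positions"]))
E
python3 -c "
from h import *
tipnow();tipto(-90,0,100,42)"
```

```text
tip case mm [-210.8 -323.9  170.6] rot [-180.     0.2  -17.8] F [-0.3  0.4 -1.1] t 5.17 j [-26.  18.  98.  -0.  64.  82.]
TCP [0.4824 0.0469 0.1585]
turn [-16.3 -39.7 -42.3] shift after turn cm [  8.57 -25.49  -7.32] shift before turn [ -9.78 -26.1    0.33]
```

```bash
python3 -m crank '-2 -5.2 0 0 0 0; -2 -5.2 0 0 0 0; -2 -5.2 0 0 0 0; -2 -5.2 0 0 0 0; -1.8 -5.3 0 0 0 0; 0 0 0 0 0 -10.6;0 0 0 0 0 -10.6;0 0 0 0 0 -10.6'; python3 -m crank '0 0 0 0 0 -10.6; 0 0 0 0 0 -2; 0 0 0 0 -10.5 0; 0 0 0 0 -10.5 0; 0 0 0 0 -10.5 0; 0 0 0 0 -10.5 0; 0 0 0 0 0 0'; python3 - <<'E'
from h import *
from station import cams
c=wrist("w4");s=cams.camera("side");cv2.imwrite("pics/side4.png",s["image"]);s=cams.camera("scene");cv2.imwrite("pics/scene4.png",s["image"])
tipnow();tipto(-74.4,0,59.3,42)
E
```

```text
t: 6.18
position: [0.4821, 0.0467, 0.1612]
ee_rot: [-180.0, 0.2, 14.4]
contact_force: [0.2, -1.2, -0.8]
opening: 0.239
grip_force: 30.0
t: 7.05
position: [0.4839, 0.0472, 0.1583]
ee_rot: [-179.9, 42.3, 26.7]
contact_force: [-0.7, -0.4, -1.6]
opening: 0.24
grip_force: 30.0
tip case mm [-89.8  -1.  105. ] rot [179.9  41.9  26.5] F [ 0.  -0.5 -1.3] t 7.2 j [ 11.  35.  82. -11. 104.  76.]
TCP [0.4963 0.0539 0.1178]
turn [ 0.  -0.1 -0.1] shift after turn cm [ 4.2  -0.09  2.35] shift before turn [ 4.2  -0.09  2.35]
```

View pics/w4.png

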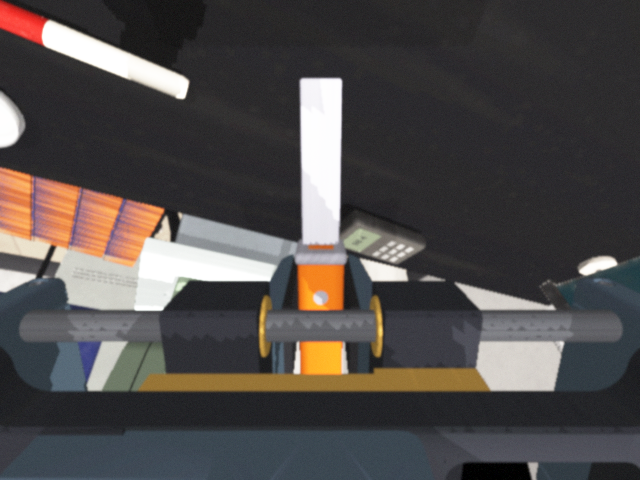

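The wrist view shows the blade held straight, with its tip at (321,80), but the case is out of frame. I'll check with the fixed cameras.

```bash
python3 - <<'E'
from h import *
from station import cams
a=cv2.imread("pics/scene4.png");b=cv2.imread("pics/side4.png")
c=cams.camera("side");H,S,V=cv2.split(cv2.cvtColor(c["image"],cv2.COLOR_BGR2HSV))
m=(H>100)&(H<125)&(S>130)&(V>90);m[:, :180]=0
P,u,v=cloud(c,m);k=(abs(P[:,2]-.05)<.006)&(P[:,0]>.45)&(P[:,0]<.8)&(abs(P[:,1]-.13)<.15);print(k.sum())
if k.sum()>20: print(rect(P[k]),np.median(P[k,2]),u[k].min(),u[k].max(),v[k].min(),v[k].max())
cv2.imwrite("pics/both4.png",np.hstack([cv2.resize(a[130:380,130:330],(400,500)),cv2.resize(b[100:350,180:380],(400,500))]))
E
```

```text
998
(((639.1784057617188, 126.7397689819336), (129.2052764892578, 192.13638305664062), 26.247629165649414), [[538.7999877929688, 184.3000030517578], [623.7000122070312, 12.0], [739.5999755859375, 69.0999984741211], [654.5999755859375, 241.5]]) 0.048753142969550856 252 330 211 236
```

View pics/both4.png

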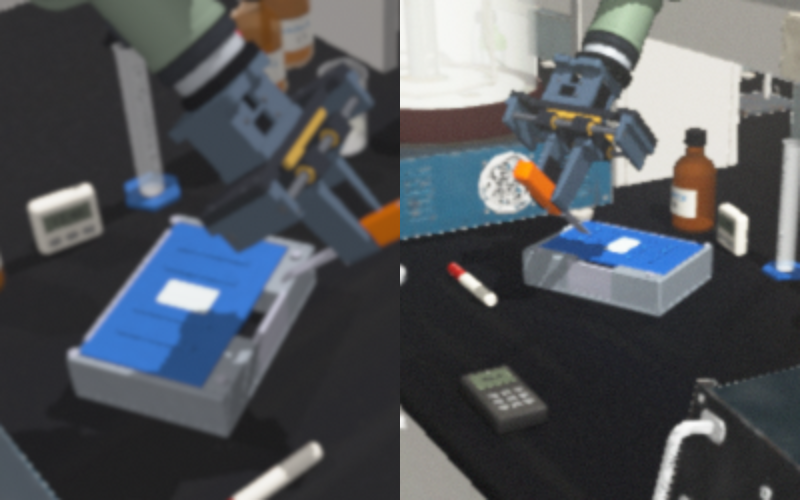

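Both views agree with the case pose to within 2 mm: the blade hangs over the rim at right-image (585,228), above the pocket. I'll move to the pre-insert pose.

```bash
sed -i 's/C=np.array(\[.633/C=np.array([.632/' h.py; python3 -m crank '2.1 -0.1 1.2 0 0 0; 2 0 1.2 0 0 0; 0 0 0 0 0 0;0 0 0 0 0 0'; python3 - <<'E'
from h import *
from station import cams
tipnow();tipto(-74.4,0,59.3,42)
a=cams.camera("scene");b=cams.camera("side")
for n,c in(("scene",a),("side",b)):
    p,R,s=pose();w=p+R.apply(TIP);T=np.linalg.inv(c["extrinsics"]);q=c["camera_matrix"]@(T[:3,:3]@w+T[:3,3]);print(n,(q[:2]/q[2]).round(1))
A=cv2.resize(a["image"][230:330,210:310],(400,400),interpolation=cv2.INTER_CUBIC);B=cv2.resize(b["image"][190:270,220:300],(400,400),interpolation=cv2.INTER_CUBIC)
cv2.imwrite("pics/both5.png",np.hstack([A,B]))
E
```

```text
t: 7.75
position: [0.4956, 0.0537, 0.1176]
ee_rot: [180.0, 42.0, 26.6]
contact_force: [0.8, -0.3, -1.5]
opening: 0.24
grip_force: 30.0
tip case mm [-74.3  -0.3  59. ] rot [180.   42.   26.6] F [ 0.8 -0.3 -1.5] t 7.75 j [ 12.  39.  82. -10. 100.  77.]
TCP [0.4953 0.0539 0.1178]
turn [0. 0. 0.] shift after turn cm [-0.03 -0.03 -0.01] shift before turn [-0.03 -0.03 -0.01]
scene [266.  284.6]
side [273.9 228.7]
```

View pics/both5.png

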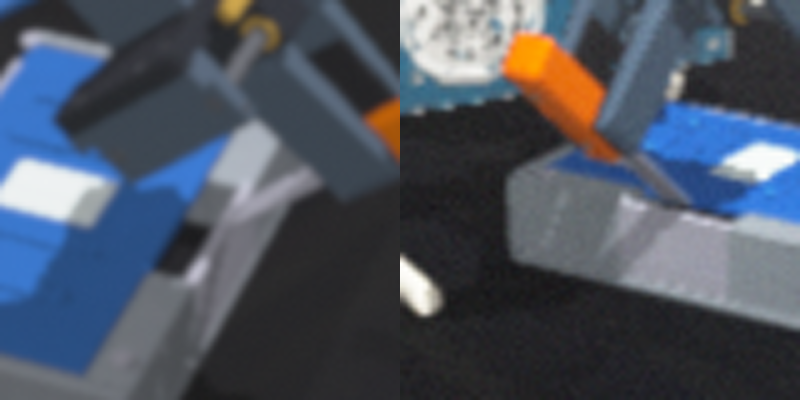

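The tip sits right above the rim: left (230,215) matches the projection within 2 px, and right (685,203) is the blade's near corner. It is heading into the dark pocket, so I'll insert along the blade.

```bash
python3 -m crank '0.9 0 0 0 0 0; 0.9 0 0 0 0 0; 0.9 0 0 0 0 0; 0 0 0 0 0 0'; python3 -m crank '0.6 0 0 0 0 0;0.6 0 0 0 0 0;0.6 0 0 0 0 0; 0 0 0 0 0 0;0 0 0 0 0 0'; python3 -c "
from h import *
tipnow();print(pose()[2]['wrist_torque'])"
```

```text
t: 8.35
position: [0.5139, 0.063, 0.0988]
ee_rot: [-180.0, 42.1, 26.6]
contact_force: [-0.7, -0.1, -0.9]
opening: 0.238
grip_force: 30.0
t: 8.98
position: [0.5256, 0.0687, 0.0876]
ee_rot: [180.0, 42.0, 26.6]
contact_force: [-0.5, 0.0, -1.3]
opening: 0.238
grip_force: 30.0
tip case mm [-40.8  -0.3  29.1] rot [180.   42.   26.6] F [-0.5  0.  -1.3] t 8.97 j [ 12.  43.  78. -10. 100.  78.]
[ 0.29874518 -0.52234761  0.00275504]
```

The blade is inserted freely, 10 mm past the lid edge. Now I'll settle it onto the rim and lever about the rim corner.

```bash
python3 -m crank '0 0 0.2 0 0 0; 0.09 0 0.55 0 5 0; 0.09 0 0.55 0 5 0; 0.09 0 0.55 0 5 0; 0 0 0 0 0 0'; python3 -c "
from h import *
tipnow();print(pose()[2]['wrist_torque'])";  python3 -m crank '0.09 0 0.55 0 5 0; 0.09 0 0.55 0 5 0; 0 0 0 0 0 0'; python3 -m crank '0.09 0 0.55 0 5 0; 0.09 0 0.55 0 5 0; 0 0 0 0 0 0'; python3 -c "
from h import *
tipnow();print(pose()[2]['wrist_torque'])"
```

```text
t: 9.6
position: [0.5164, 0.0641, 0.0726]
ee_rot: [180.0, 27.0, 26.6]
contact_force: [-0.6, -0.0, -0.1]
opening: 0.236
grip_force: 30.0
tip case mm [-38.5  -0.4  36.5] rot [180.   27.   26.6] F [-0.6 -0.  -0.1] t 9.6 j [10. 35. 90. -7. 82. 77.]
[ 0.17675953 -0.34109973 -0.00476884]
t: 9.98
position: [0.5137, 0.0628, 0.0613]
ee_rot: [-180.0, 17.2, 26.6]
contact_force: [-2.5, -0.8, 3.1]
opening: 0.24
grip_force: 30.0
t: 10.35
position: [0.5133, 0.0626, 0.0498]
ee_rot: [-180.0, 7.2, 26.6]
contact_force: [-2.2, -0.4, 2.4]
opening: 0.241
grip_force: 30.0
tip case mm [-35.2  -0.2  46.9] rot [-180.     7.2   26.6] F [-2.2 -0.4  2.4] t 10.35 j [  7.  26. 105.  -3.  56.  72.]
[-0.07622941  0.21566174 -0.04053002]
```

```bash
python3 -m crank '0.09 0 0.55 0 5 0; 0.09 0 0.55 0 5 0; 0.09 0 0.55 0 5 0; 0.09 0 0.55 0 5 0; 0 0 0 0 0 0'; python3 - <<'E'
from h import *
from station import cams
tipnow();print(pose()[2]['wrist_torque'])
a=cams.camera("scene");b=cams.camera("side")
A=cv2.resize(a["image"][215:335,190:310],(400,400),interpolation=cv2.INTER_CUBIC);B=cv2.resize(b["image"][180:280,220:320],(400,400),interpolation=cv2.INTER_CUBIC)
cv2.imwrite("pics/both6.png",np.hstack([A,B]))
c=b;H,S,V=cv2.split(cv2.cvtColor(c["image"],cv2.COLOR_BGR2HSV))
for c in(a,b):
    H,S,V=cv2.split(cv2.cvtColor(c["image"],cv2.COLOR_BGR2HSV));m=(H>100)&(H<125)&(S>130)&(V>60)
    P,u,v=cloud(c,m);Q=Ro.from_euler("z",-YAW,degrees=True).apply(P-C)*1000
    k=(abs(Q[:,0])<72)&(abs(Q[:,1])<96)&(Q[:,2]>45)&(Q[:,2]<90);Q=Q[k];Q=Q[Q[:,0]<60];co=np.polyfit(Q[:,0],Q[:,2],1);print(len(Q),"lid angle",np.degrees(np.arctan(-co[0])),"edge top z",np.polyval(co,-51))
E
```

```text
t: 10.98
position: [0.5158, 0.0644, 0.027]
ee_rot: [-179.9, -12.7, 26.6]
contact_force: [-5.5, -3.3, 6.2]
opening: 0.238
grip_force: 30.0
tip case mm [-37.    0.2  57.9] rot [-179.9  -12.7   26.6] F [-5.5 -3.3  6.2] t 10.97 j [  2.  21. 120.  11.  28.  56.]
[-0.38554773  0.48553375 -0.0854536 ]
3551 lid angle 9.391518799446454 edge top z 70.86992860649148
316 lid angle 9.239256200150399 edge top z 68.85427965631611
```

View pics/both6.png

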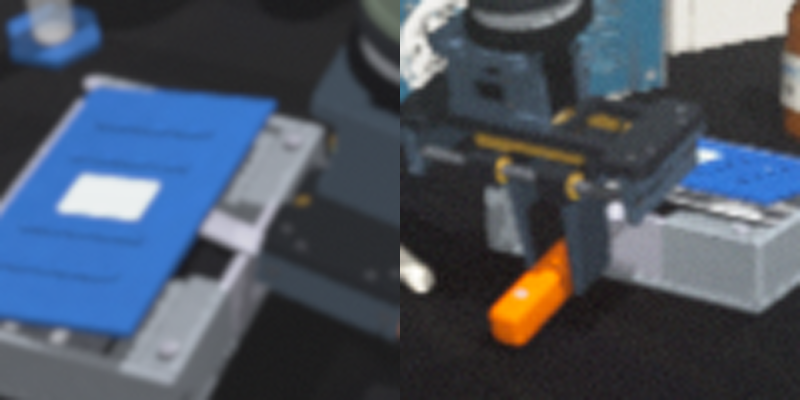

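The pictures show the lid raised all along its edge: left (275,100) to (135,330), with the steel blade under it at (235,225) resting on the rim. The fit gives a lid angle of about 9.3°. I'll slope the blade back down and slide it deeper, so the lid edge bears near the handle.

```bash
python3 -m crank '-0.04 0 -0.6 0 -4.8 0; -0.04 0 -0.6 0 -4.8 0; -0.04 0 -0.6 0 -4.8 0; -0.04 0 -0.6 0 -4.8 0;-0.04 0 -0.6 0 -4.8 0; 0 0 0 0 0 0;0 0 0 0 0 0'; python3 -c "
from h import *
tipnow();tipto(-10,0,51,11)"
```

```text
t: 11.95
position: [0.5135, 0.063, 0.0566]
ee_rot: [-180.0, 11.1, 26.6]
contact_force: [0.9, -0.1, -1.4]
opening: 0.24
grip_force: 30.0
tip case mm [-35.3   0.   47. ] rot [-180.    11.1   26.6] F [ 0.9 -0.1 -1.4] t 11.95 j [  8.  27. 102.  -4.  62.  74.]
TCP [0.5361 0.0743 0.0604]
turn [-0.   0.1  0. ] shift after turn cm [ 2.4  -0.   -0.86] shift before turn [ 2.4  -0.   -0.86]
```

```bash
python3 -m crank '0 0 -0.4 0 0 0; 1.2 0 -0.23 0 0 0; 1.2 0 -0.23 0 0 0; 0 0 0 0 0 0;0 0 0 0 0 0'; python3 -c "
from h import *
tipnow()"; python3 -m crank '-0.11 0 -1.55 0 -5 0; -0.11 0 -1.55 0 -5 0; 0 0 0 0 0 0'; python3 -c "
from h import *
tipnow();print(pose()[2]['wrist_torque'])"
```

```text
t: 12.58
position: [0.5363, 0.0742, 0.0609]
ee_rot: [-180.0, 11.0, 26.6]
contact_force: [-0.5, -0.3, -0.7]
opening: 0.239
grip_force: 30.0
tip case mm [-9.9 -0.1 51.4] rot [-180.    11.    26.6] F [-0.5 -0.3 -0.7] t 12.57 j [ 9. 29. 98. -4. 64. 74.]
t: 12.95
position: [0.5409, 0.0766, 0.0907]
ee_rot: [-180.0, 21.1, 26.7]
contact_force: [-1.9, -0.3, -3.9]
opening: 0.24
grip_force: 30.0
tip case mm [-7.8  0.  64.3] rot [-180.    21.1   26.7] F [-1.9 -0.3 -3.9] t 12.95 j [10. 32. 89. -6. 79. 76.]
[ 0.04530187 -0.02341866 -0.01171123]
```

```bash
cat >> h.py <<'E'
def lid(name=None):
    from station import cams
    for n in("scene","side"):
        c=cams.camera(n)
        if name: cv2.imwrite(f"pics/{name}_{n}.png",c["image"])
        H,S,V=cv2.split(cv2.cvtColor(c["image"],cv2.COLOR_BGR2HSV));m=(H>100)&(H<125)&(S>130)&(V>50)
        P,u,v=cloud(c,m);Q=Ro.from_euler("z",-YAW,degrees=True).apply(P-C)*1000
        k=(abs(Q[:,0]-20)<95)&(abs(Q[:,1])<93)&(Q[:,2]>55)&(Q[:,2]<180);Q=Q[k]
        r=np.hypot(Q[:,0]-70,Q[:,2]-47);Q=Q[(r>25)&(r<125)];print(n,len(Q),"lid deg",np.median(np.degrees(np.arctan2(Q[:,2]-47,70-Q[:,0])))) if len(Q) else print(n,0)
E
python3 -m crank '-0.11 0 -1.55 0 -5 0; -0.11 0 -1.55 0 -5 0;-0.11 0 -1.55 0 -5 0; -0.11 0 -1.55 0 -5 0; 0 0 0 0 0 0'; python3 -c "
from h import *
tipnow();print(pose()[2]['wrist_torque']);lid()
c=wrist('w7');H,S,V=cv2.split(cv2.cvtColor(c['image'],cv2.COLOR_BGR2HSV))
m=np.zeros(H.shape,bool);m[40:300,270:370]=1
P,u,v=cloud(c,m);p,R,s=pose();Q=R.inv().apply(P-p)*1000
k=(abs(Q[:,2]+10)<40)&(abs(Q[:,1])<10)&(Q[:,0]>30)&(Q[:,0]<110);Q=Q[k];print(len(Q),np.percentile(Q,[1,50,99],axis=0).round(1))
"
```

```text
t: 13.58
position: [0.5641, 0.0881, 0.1462]
ee_rot: [-179.9, 41.0, 26.7]
contact_force: [-2.2, -0.7, -5.4]
opening: 0.239
grip_force: 30.0
tip case mm [ 3.4 -0.1 89.1] rot [-179.9   41.    26.7] F [-2.2 -0.7 -5.4] t 13.57 j [ 13.  43.  68.  -9. 109.  76.]
[ 0.36725785 -0.47597012 -0.06276806]
scene 1210 lid deg 40.49725995090156
side 560 lid deg 34.639257844914724
8481 [[ 31.1  -9.8 -23.9]
 [ 77.8  -0.4 -20.4]
 [109.4   9.7 -11.7]]
```

The lid is at about 38°. I'll back off slightly and tilt the blade level about its tip, so the rest of the push goes along the blade.

```bash
python3 -m crank '-0.2 0 0.6 0 0 0; 0.28 0 1.55 0 9.2 0;0.28 0 1.55 0 9.2 0;0.28 0 1.55 0 9.2 0;0.28 0 1.55 0 9.2 0;0.28 0 1.55 0 9.2 0; 0 0 0 0 0 0;0 0 0 0 0 0'; python3 -c "
from h import *
tipnow();lid('l8')
c=wrist('w8');H,S,V=cv2.split(cv2.cvtColor(c['image'],cv2.COLOR_BGR2HSV))
m=np.zeros(H.shape,bool);m[40:300,270:370]=1;m&=(V>150)&(S<60)
P,u,v=cloud(c,m);p,R,s=pose();Q=R.inv().apply(P-p)*1000
k=(abs(Q[:,2]+10)<10)&(abs(Q[:,1])<10)&(Q[:,0]>30)&(Q[:,0]<110);Q=Q[k];print(len(Q),np.percentile(Q,[1,50,99],axis=0).round(1),np.polyfit(Q[:,0],Q[:,2],1))
for f in (45,60,75,90):
    f=np.radians(f);r=77
    print(np.degrees(f), 70-r*np.cos(f)-5*np.sin(f), 47+r*np.sin(f)-5*np.cos(f))
"
```

```text
t: 14.72
position: [0.5465, 0.0783, 0.0718]
ee_rot: [179.9, -5.1, 26.6]
contact_force: [0.4, -0.1, -0.4]
opening: 0.238
grip_force: 30.0
tip case mm [-0.2 -1.  90. ] rot [179.9  -5.1  26.6] F [ 0.4 -0.1 -0.4] t 14.72 j [  6.  22. 108.   2.  46.  68.]
scene 1513 lid deg 40.322028312447195
side 300 lid deg 34.61911661184457
2397 [[ 30.4  -9.9 -19.8]
 [ 63.   -3.  -13.7]
 [109.8   7.3 -12. ]] [ -0.0594637  -10.33495885]
45.0 12.017243942703097 97.9116882454314
59.99999999999999 27.169872981077802 111.18395609140177
75.0 45.24130439566056 120.08219339874566
90.0 65.0 124.0
```

```bash
python3 -m crank '0.64 0 -0.35 0 0 0; 0.64 0 -0.35 0 0 0; 0.8 0 -0.58 0 0 0; 0.8 0 -0.58 0 0 0; 0 0 0 0 0 0'; python3 -c "
from h import *
tipnow();print(pose()[2]['wrist_torque'])"; python3 -m crank '0.94 0 -0.37 0 0 0; 0.94 0 -0.37 0 0 0; 0 0 0 0 0 0; 0 0 0 0 0 0'; python3 -c "
from h import *
tipnow();print(pose()[2]['wrist_torque']);lid('l9')
a=cv2.imread('pics/l9_scene.png');b=cv2.imread('pics/l9_side.png')
cv2.imwrite('pics/both9.png',np.hstack([cv2.resize(a[130:330,150:350],(400,400)),cv2.resize(b[110:310,200:400],(400,400))]))
"
```

```text
t: 15.5
position: [0.5641, 0.0894, 0.0887]
ee_rot: [-179.8, -4.3, 26.7]
contact_force: [-7.5, -3.4, -2.7]
opening: 0.237
grip_force: 30.0
tip case mm [ 20.8   1.1 105.5] rot [-179.8   -4.3   26.7] F [-7.5 -3.4 -2.7] t 15.5 j [  7.  22. 104.   2.  50.  69.]
[-0.7101675   1.54499432  0.11526954]
t: 16.0
position: [0.581, 0.098, 0.098]
ee_rot: [-179.8, -4.4, 26.7]
contact_force: [-6.6, -1.4, -2.9]
opening: 0.242
grip_force: 30.0
tip case mm [ 39.7   1.2 114.9] rot [-179.8   -4.4   26.7] F [-6.6 -1.4 -2.9] t 16.0 j [  8.  23. 101.   2.  52.  70.]
[-0.39599488  1.34278252  0.19611544]
scene 1088 lid deg 68.7858955671981
side 816 lid deg 67.02091808133605
```

View pics/both9.png

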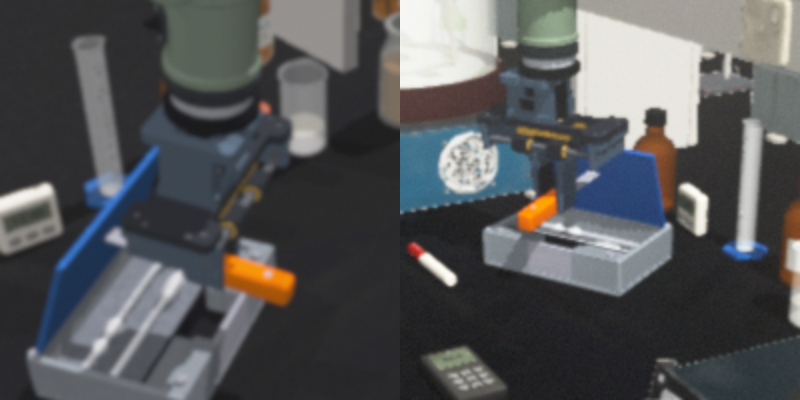

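The lid stands at about 68°, with the tip against its underside at left (115,237). The viscometer below is untouched at (140,320), and the bystanders are where they were. I'll push on towards upright.

```bash
python3 -m crank '0.8 0 -0.2 0 0 0; 0.8 0 -0.15 0 0 0; 0.7 0 -0.1 0 0 0; 0 0 0 0 0 0; 0 0 0 0 0 0'; python3 -c "
from h import *
tipnow();lid('l10')"
```

```text
t: 16.73
position: [0.6009, 0.1081, 0.1039]
ee_rot: [-179.8, -4.3, 26.7]
contact_force: [-6.3, -0.2, -5.2]
opening: 0.24
grip_force: 30.0
tip case mm [ 62.1   1.3 120.8] rot [-179.8   -4.3   26.7] F [-6.3 -0.2 -5.2] t 16.73 j [ 8. 24. 97.  2. 54. 71.]
scene 2063 lid deg 86.13394606181431
side 995 lid deg 84.74032306030375
```

```bash
python3 -m crank '0.25 0 0 0 0 0; 0.25 0 0 0 0 0; 0 0 0 0 0 0; 0 0 0 0 0 0'; cat >> h.py <<'E'
def lidfit():
    from station import cams
    for n in("scene","side"):
        c=cams.camera(n);H,S,V=cv2.split(cv2.cvtColor(c["image"],cv2.COLOR_BGR2HSV));m=(H>100)&(H<125)&(S>130)&(V>50)
        m=cv2.erode(m.astype(np.uint8),np.ones((3,3)))>0
        P,u,v=cloud(c,m);Q=Ro.from_euler("z",-YAW,degrees=True).apply(P-C)*1000
        Q=Q[(abs(Q[:,0]-70)<25)&(abs(Q[:,1])<93)&(Q[:,2]>60)&(Q[:,2]<160)]
        for _ in range(3):
            a=np.polyfit(Q[:,2],Q[:,0],1);e=Q[:,0]-np.polyval(a,Q[:,2]);Q=Q[abs(e)<2*e.std()+.5]
        print(n,len(Q),"lid fit",90+np.degrees(np.arctan(a[0])),"x at z47",np.polyval(a,47))
E
python3 -c "
from h import *
tipnow();lidfit()"
```

```text
t: 17.32
position: [0.6047, 0.11, 0.1042]
ee_rot: [-179.8, -4.2, 26.7]
contact_force: [-7.2, -2.2, -3.4]
opening: 0.238
grip_force: 30.0
tip case mm [ 66.4   1.3 121. ] rot [-179.8   -4.2   26.7] F [-7.2 -2.2 -3.4] t 17.32 j [ 8. 25. 97.  2. 55. 71.]
scene 1911 lid fit 90.19918679057933 x at z47 68.68769841172393
side 982 lid fit 90.2499447325061 x at z47 67.43611654326926
```

The lid stands at 90.2° in both views. I'll withdraw and take the blade back to where it lay.

```bash
python3 -m crank '-1 0 0 0 0 0; -3 0 0 0 0 0; -3 0 0 0 0 0; -4 0 0 0 0 0; -4 0 -1 0 0 0; 0 0 0 0 0 0'; python3 -c "
from h import *
tipnow();lidfit()
c=wrist('w11');H,S,V=cv2.split(cv2.cvtColor(c['image'],cv2.COLOR_BGR2HSV))
m=np.zeros(H.shape,bool);m[40:300,270:370]=1
P,u,v=cloud(c,m);p,R,s=pose();Q=R.inv().apply(P-p)*1000
k=(abs(Q[:,2]+10)<25)&(abs(Q[:,1]+1)<7)&(Q[:,0]>32)&(Q[:,0]<105);Q=Q[k];a=np.polyfit(Q[:,0],Q[:,2],1)
for _ in range(4): e=Q[:,2]-np.polyval(a,Q[:,0]);Q=Q[abs(e)<3];a=np.polyfit(Q[:,0],Q[:,2],1)
print(len(Q),Q[:,0].min(),Q[:,0].max(),a, 'deg',np.degrees(np.arctan(a[0])),'z at 65',np.polyval(a,65))
to([.4968,-.232,.15],[180,0,-17.8])"
```

```text
t: 18.18
position: [0.4736, 0.0427, 0.1045]
ee_rot: [180.0, -5.0, 26.5]
contact_force: [0.1, 0.1, -0.8]
opening: 0.239
grip_force: 30.0
tip case mm [-81.2  -0.4 122.6] rot [180.   -5.   26.5] F [ 0.1  0.1 -0.8] t 18.18 j [  2.  13. 115.   3.  47.  64.]
scene 2651 lid fit 90.17888646161168 x at z47 68.73487572304346
side 1506 lid fit 90.18395892422524 x at z47 67.36033274530989
4877 32.012594831137235 100.97463196746847 [ -0.02482294 -12.06906206] deg -1.4219577662776222 z at 65 -13.682553255622858
turn [-1.9 -5.  44.4] shift after turn cm [10.32 25.64 -4.54] shift before turn [-10.12  25.54  -5.45]
```

```bash
python3 -m crank '-2 0 -2 0 0 0; -2 5 -1 0 0 0; -2 5.1 -1 0 0 0; -2 5.1 -1 0 0 0; -2 5.2 -0.5 0 0 0; 0 5.2 0 0 0 0; 0 0 0 0 -5 0; 0 0 0 0 0 10.6'; python3 -m crank '0 0 0 0 0 10.6;0 0 0 0 0 10.6;0 0 0 0 0 10.6; 0 0 0 0 0 2; 0 0 0 0 0 0; 0 0 0 0 0 0'; python3 -c "
from h import *
to([.4968,-.232,.02],[180,0,-17.8])"
```

```text
t: 19.32
position: [0.4991, -0.2331, 0.1494]
ee_rot: [179.9, -0.0, 15.7]
contact_force: [0.4, 0.2, -1.0]
opening: 0.239
grip_force: 30.0
t: 20.08
position: [0.4966, -0.2323, 0.1497]
ee_rot: [180.0, -0.0, -17.7]
contact_force: [0.2, 0.1, -1.5]
opening: 0.238
grip_force: 30.0
turn [ 0.  -0.   0.1] shift after turn cm [ 1.000e-02 -3.000e-02  1.297e+01] shift before turn [ 1.000e-02 -3.000e-02  1.297e+01]
```

```bash
python3 -m crank '0 0 4 0 0 0; 0 0 4 0 0 0; 0 0 3 0 0 0; 0 0 1.5 0 0 0; 0 0 0.8 0 0 0; 0 0 0.6 0 0 0; 0 0 0.4 0 0 0; 0 0 0 0 0 0'; python3 -m crank '0 0 0.2 0 0 0; 0 0 0 0 0 0; 0 0 0 0 0 0'
```

```text
t: 21.08
position: [0.4965, -0.2324, 0.0071]
ee_rot: [180.0, -0.0, -17.8]
contact_force: [0.1, -0.1, -2.0]
opening: 0.24
grip_force: 30.0
t: 21.45
position: [0.4964, -0.2323, 0.005]
ee_rot: [180.0, -0.0, -17.8]
contact_force: [-1.1, 1.0, -1.1]
opening: 0.24
grip_force: 30.0
```

```bash
python3 -m crank '0 0 0.2 0 0 0; 0 0 0 0 0 0; 0 0 0 0 0 0'; python3 -m crank '0 0 0 0 0 0; 0 0 0 0 0 0; 0 0 0 0 0 0; 0 0 0 0 0 0' 0.5;  python3 -m crank '0 0 -1.5 0 0 0; 0 0 -4 0 0 0; 0 0 -4 0 0 0; 0 0 -4 0 0 0; 0 0 -4 0 0 0; 0 0 0 0 0 0; 0 0 0 0 0 0'; python3 - <<'E'
from h import *
from station import cams
lidfit()
a=cams.camera("scene");b=cams.camera("side");c=wrist("w12")
H,S,V=cv2.split(cv2.cvtColor(c["image"],cv2.COLOR_BGR2HSV))
W=np.zeros(H.shape,bool);W[90:312,285:355]=1
m=big(W&(H>5)&(H<25)&(S>150)&(V>100));P,u,v=cloud(c,m);print(np.percentile(P[:,2],[5,50,95]).round(4),rect(P))
cv2.imwrite("pics/final.png",np.hstack([cv2.resize(a["image"][60:460,140:460],(400,500)),cv2.resize(b["image"][60:460,120:440],(400,500))]))
E
```

```text
t: 21.82
position: [0.4968, -0.2325, 0.0033]
ee_rot: [180.0, -0.1, -17.8]
contact_force: [1.4, 0.2, 4.7]
opening: 0.24
grip_force: 30.0
t: 22.32
position: [0.4962, -0.2323, 0.0026]
ee_rot: [180.0, 0.0, -17.8]
contact_force: [-0.6, 0.6, 0.1]
opening: 0.5
grip_force: 0.0
t: 23.2
position: [0.4958, -0.232, 0.1779]
ee_rot: [180.0, 0.0, -17.8]
contact_force: [-0.5, -0.5, -0.5]
opening: 0.501
grip_force: 0.0
scene 2620 lid fit 90.12556050460717 x at z47 68.81622737185286
side 1219 lid fit 90.32026830402044 x at z47 66.90621212944573
[0.0007 0.0208 0.0246] (((465.5276184082031, -220.58157348632812), (25.80420684814453, 102.33128356933594), 72.37850189208984), [[412.8999938964844, -217.39999389648438], [510.3999938964844, -248.39999389648438], [518.2000122070312, -223.8000030517578], [420.70001220703125, -192.8000030517578]])
```

View pics/final.png

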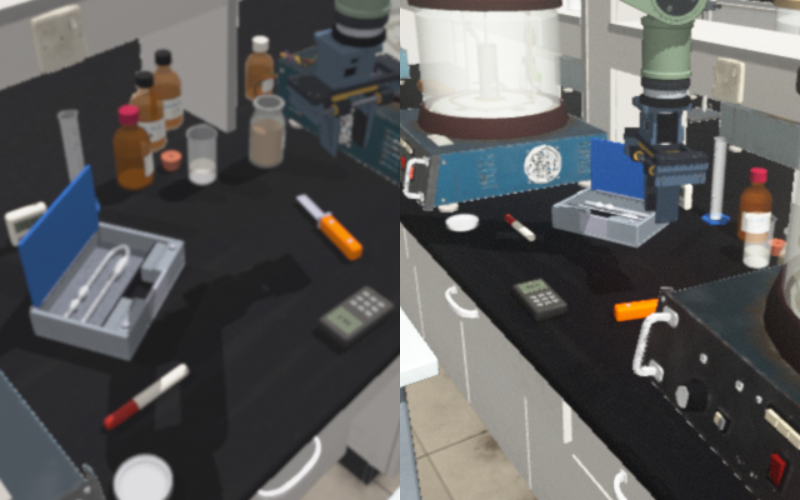

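The final view shows the lid upright at left (60,235), the blade flat on the worktop at (330,228), and the beaker (202,155), jar (267,130) and marker (147,397) undisturbed. The gripper is clear, so I'm handing in.

```bash
python3 -c "
from station import close_job
print(close_job())"
```

```text
the job is handed in; nothing more can be done
None
```

The job is handed in at about 23 s: I levered the lid open with the blade against the rim and left it upright at about 90°, the blade lies flat where it was first found, and the viscometer, beaker, jar and marker look undisturbed in the final pictures.

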